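Open the child-safe cupboard

TASK

The small cupboard on the worktop is held ajar by a child-safety catch hidden behind the top of its door. Reach through the gap over the door, feel for the sprung catch, press it down while you pull the door past it, and swing the door wide open, to at least 65 degrees, without forcing it; leave everything standing on, in and around the cupboard where it is.

Things in the scene. Friction and masses are not known exactly. Their poses are not given: they have to be found in the camera images.
- cupboard: Small light-wood cupboard, 240 mm wide, 180 mm deep, 208 mm tall, fixed to the worktop. Origin: on the worktop under the middle of its front face; x points from the front face back into the cupboard, y to its left as seen from the front, z up. Light-wood door in front of the face, hinged at the right, with a small brass knob.
- door (a joint): Door angle in rad: 0 shut, grows as the free (left) edge swings out towards the robot, up to 1.7. Ajar at the start (0.22 to 0.28); stays where it is left (hinge friction under 0.1 N m). Between 0.29 and 0.48, depending on the place of the hidden catch, the catch stops it; a catch nearer the hinge lets it open farther. The barb is clear of the rail at 0.72 or earlier.
- door_hinge_top (a point): Point on the door's upright hinge line, at the rear right edge of the door, level with the door's upper edge (150 mm above the worktop); 1 mm in front of the cupboard's front face, 113 mm right of its middle. The panel is 16 mm thick with 5 mm frame strips outside; its lower edge is 22 mm above the worktop.
- door_free_top (a point): Rear corner of the door's upper edge at its free (left) end; moves with the door. The line from door_hinge_top to it is the upper rear edge, 226 mm long. The hidden catch sits on the back of the door just below this edge, its middle anywhere from 115 to 195 mm from the hinge line: find it by feel.
- board_front (a point): Middle of the lower front edge of the cupboard's top board, 195 mm above the worktop. The board overhangs the front face by 18 mm, so the gap behind the door is closed to a gripper from straight above: lean the tool 25 to 40 degrees from vertical, coming from the front, over the door's upper edge and under this board, the gripper body clear of it.
- rail_low (a point): Middle of the lower inner edge of the frame's top rail, 140 mm above the worktop, 18 mm behind the front face. The catch is a clear plastic arm, level, 14 mm wide, top face 137.5 mm above the worktop; it reaches 88 mm back from the door into the cupboard. An upturned 10 mm barb at its end (hooking face 80 mm from the door's back) hooks behind this edge.
- door_mid_top (a point): Middle of the door's upper rear edge; moves with the door. The catch arm pivots inside the door, 12 mm in front of its back face, and springs up. Pushed down 3 to 6 mm about 8 mm behind the door (3 to 9 N; end stop at 0.45 rad) it frees the barb; keep it down while pulling the door until the barb has left the rail. The barb's edge farther from the hinge hooks first.
- salt_shaker: glass salt shaker, 44 mm across, 90 mm tall, on top of the cupboard; origin under its centre
- tea_box: carton 70 x 135 x 78 mm on top of the cupboard; origin under its centre
- jar_in_a: spice jar, 41 mm across, 105 mm tall, standing inside the cupboard; origin under its centre
- jar_in_b: second spice jar, same size, inside the cupboard; origin under its centre
- teaspoon: teaspoon 130 mm long, 12 mm high, lying on the worktop in front of the cupboard, low enough for the door (lower edge 22 mm above the worktop) to pass over it; origin under its centre
- garlic: garlic bulb, 55 mm, on the worktop left of the cupboard; origin under its centre
- tin: food tin, 75 mm across, 110 mm tall, on the worktop right of the cupboard; origin under its centre

How it is judged:
By the outcome, as a careful person would: the job done as asked, in the order asked, and still so for the second after the job is handed in, with the robot touching nothing.
It also fails if it takes over 45 s, if anything falls off the work surface, if the arm or the gripper's body presses on something with over 40 N, if the wrist force passes 120 N, or if a joint passes its speed limit or range.

ROBOT

A 7-joint arm with a two-finger parallel gripper is mounted at the origin on a cart in front of the work surface, level with it; the furniture and walls round the work are solid. World frame = base frame: x ahead of the robot, y to its left, z up, the work surface at z = 0. Lengths are in m, angles in rad, forces in N, time in s.
With the tool pointing down it reaches from about 0.425 to 0.925 m from the base axis. Payload 6.8 kg.
Tool frame: the origin (TCP) lies on the centre line of the jaws, within the pads' length; the fingertips stand 25 mm ahead of it and the grasp point (between the pads) lies 6 mm ahead of it; z points along the fingers, y is the line along which they close (so a half turn about z gives the same grasp; the last joint's range is limited). The gripper opens to 85 mm and grips with 20 to 120 N. Pads are 22 mm wide; open, the fingers measure 114 mm over their backs; the gripper's body (76 mm by 85 mm) begins 54 mm behind the grasp point. The pads swing forward as they close: fully open they stand 13 mm farther back than shut.
Start: joints at [-1.361, 0.477, 0.022, 1.555, -0.011, 1.109, -0.083], TCP at [0.211, 0.641, 0.256] pointing down, gripper open.
Joint ranges: [-2.96, 2.96], [-0.34, 2.1], [-1.41, 1.46], [0.24, 2.44], [-1.37, 4.51], [0.17, 1.92], [-2.96, 2.96]. Speed limits (rad/s): [2.39, 2.39, 3.14, 3.14, 3.14, 3.14, 3.14].

INTERFACE

Orientations are given as a rotation vector (axis times angle).
In Python, from bench import telemetry, grab_frame, job gives the robot as it stands.
- The arm moves only by the tool apply_moves, never from a script. Its argument "rows" is a list of rows, each a list of 2 entries, a list of its own where there are three numbers: the shift along the tool's x, y, z each as a share of 250 mm, from -1 to 1, then the turn, a rotation vector about the tool's x, y, z each as a share of pi rad, from -1 to 1. A call has 1 to 10 rows; each row is the pose to reach, as a shift and turn from the pose commanded when the call began, along the tool's axes at that moment, turning the shorter way round; what a row does not reach only later rows make up. A row lasts 1/8 s, in which the tool goes at most 62.5 mm and 10.7 degrees, less where a joint would pass 70% of its speed; a pose out of reach is approached as far as the arm can. A call with a number of a shift or a turn outside -1 to 1 is refused whole. A call with a gripper value outside its range is refused whole. "jaw" is the gripper's target within -1 to 1 (fully open at 1, half-way at 0, shut at -1), set as the call begins (left out, the last holds). The fingers move at their own pace and stop on an object; "newtons" is the grip in N (left out, the last holds). Time passes only in rows, so rows that repeat a pose let the fingers close. It gives the time, the measured TCP pose, the force, the opening and the grip force at its end, in the units of the state.
- telemetry.get_obs(): the state, without advancing time (a new reading comes with each control period).
- grab_frame(name): name is "scene" or "top" or "wrist"; returns a dict with "frame" (400x640x3 uint8, red, green, blue), "vertical_fov" (degrees; the focal length in pixels is half the picture's height over the tangent of half this angle, whatever the lens; pixels are square), "cx", "cy" (the principal point, pixels), "origin" and "attitude" of the camera in the world. Camera axes: x right, y up, looking along -z (the intrinsics and any distortion apply to the point x, -y, -z); pixel columns grow to the right and rows downward; lengths in m; the calibration is good to about 2 mm. A picture is of the moment at which its call begins. There is no depth.
- job.hand_in(): hands the job in; it is judged then, once.
The state is a dict: "clock": time; "joints": joint angles; "qvel": joint speeds; "tau": joint torques, N m; "tcp_pos": TCP position; "orientation": TCP orientation; "contact_force": force on the tool from outside, world axes, zero at the start; "moment": the same for the moment, N m; "grip_width": finger opening in m; "gripper_force": force on a finger pad.
Only numpy, scipy, OpenCV 4.12 (cv2) and the standard library are available. Lean on these libraries where they do the work, as an engineer would, in place of code of your own. Each camera call takes 0.05 s, during which the arm holds its last target. There are 200 camera calls.

## Working session

There is one attempt and no reset: what is moved stays moved. The work goes in short steps, Python scripts to look and compute and a tool call to move; the robot and the scene stay as the last step left them, time stands still between calls to the robot, and variables do not carry over. Pictures are saved under pics/ and viewed, at most 13 in all, crops included, and the job is handed in when it is done.

Besides the shell and the picture viewer there is one more tool, called after "Request:" as name(argument=value, ...), one argument or row to a line, values as JSON. apply_moves: Moves the arm, as the interface text tells. Its arguments: {"type":"object","properties":{"rows":{"type":"array"},"jaw":{"type":"number"},"newtons":{"type":"number"}},"required":["rows"]}

```bash
ls; mkdir -p pics
python3 - <<'E'
from bench import telemetry, grab_frame
import cv2,pickle
fs={}
for n in ("scene","top","wrist"):
    f=grab_frame(n); fs[n]=f
    cv2.imwrite(f"pics/{n}0.png",f["frame"][:,:,::-1]); print(n,{k:v for k,v in f.items() if k!="frame"})
pickle.dump(fs,open("f0.pkl","wb"))
print(telemetry.get_obs())
E
```

```text
pics
scene {'vertical_fov': 55.49363195813087, 'cx': 318.56788966485834, 'cy': 196.9657825817182, 'origin': array([-0.10178669, -0.8694757 ,  0.71172817]), 'attitude': array([ 0.89945674, -0.39174912, -0.809272  ])}
top {'vertical_fov': 44.577325083309525, 'cx': 324.97189614934723, 'cy': 200.65251209329188, 'origin': array([-0.1520396 , -0.40498969,  0.99018281]), 'attitude': array([ 0.55119685, -0.50989025, -1.43145702])}
wrist {'vertical_fov': 61.273580617645, 'cx': 320.5889247224564, 'cy': 194.74160370158353, 'origin': array([0.14594048, 0.6619795 , 0.3737534 ]), 'attitude': array([-0.23916106, -0.17216158,  1.24430676])}
{'clock': 0.15, 'joints': array([-1.36108432,  0.47767731,  0.02236473,  1.5562056 , -0.01152915,
        1.10932848, -0.08311146]), 'qvel': array([-0.00037927, -0.00191595,  0.00077532, -0.00385395,  0.00141829,
       -0.00019834,  0.00014822]), 'tau': array([ 2.01152230e-03, -5.96927476e+01,  1.60974573e+00, -2.81489468e+01,
        1.26161840e-02,  6.57875891e-03,  5.35157625e-06]), 'tcp_pos': array([0.21080353, 0.64078969, 0.25551231]), 'orientation': array([-4.97131087e-01, -3.10185963e+00,  2.32992503e-03]), 'contact_force': array([0.26718058, 0.11874161, 0.02946576]), 'moment': array([-0.0331007 , -0.00239495,  0.00223747]), 'gripper_force': 0.0, 'grip_width': 0.08522466632423173}
```

View pics/scene0.png

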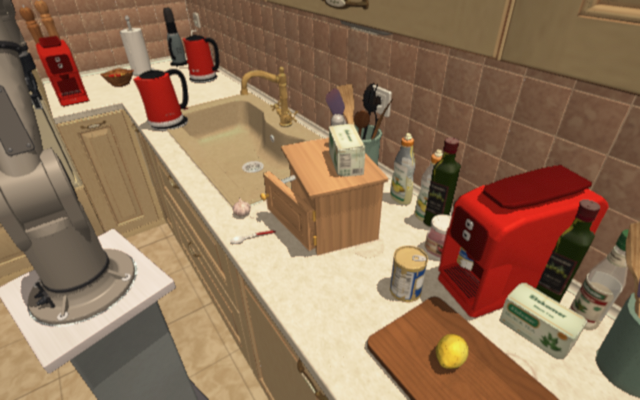

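View pics/top0.png

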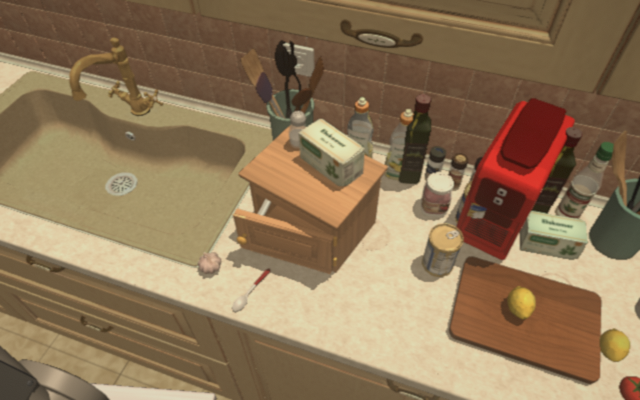

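The scene view shows the cupboard with its door ajar around (300,190). The top view shows its top board corners near (243,172), (330,220), (385,167), with the door from (237,225) to (335,262). I'll zoom in on both.

Run:
```python
import cv2,numpy as np
a=cv2.imread("pics/top0.png")[120:280,200:400]; b=cv2.imread("pics/scene0.png")[130:260,240:400]
a=cv2.resize(a,None,fx=4,fy=4,interpolation=cv2.INTER_CUBIC)[:600]
cv2.imwrite("pics/topc.png",a[:600,:800])
b=cv2.resize(b,None,fx=4.5,fy=4.5,interpolation=cv2.INTER_CUBIC)
cv2.imwrite("pics/scenec.png",b)
print(a.shape,b.shape)
```

```text
(600, 800, 3) (585, 720, 3)
```

View pics/topc.png

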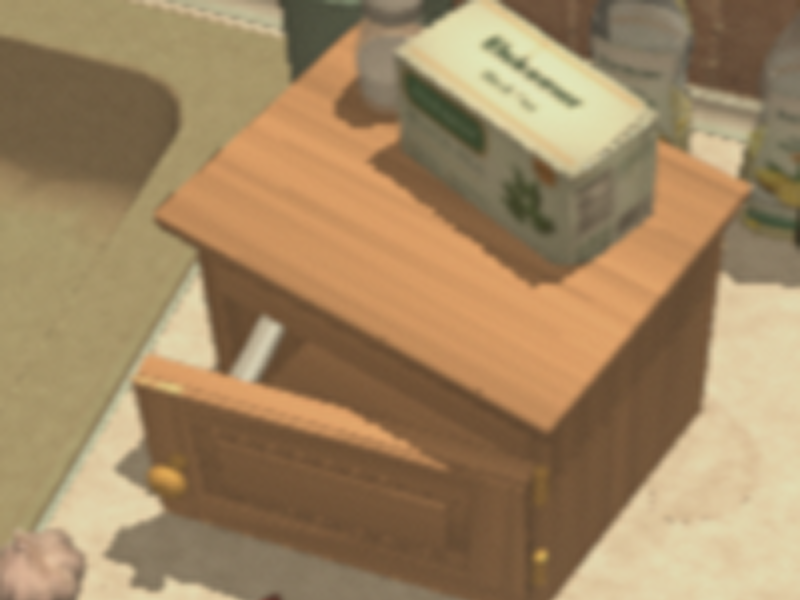

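View pics/scenec.png

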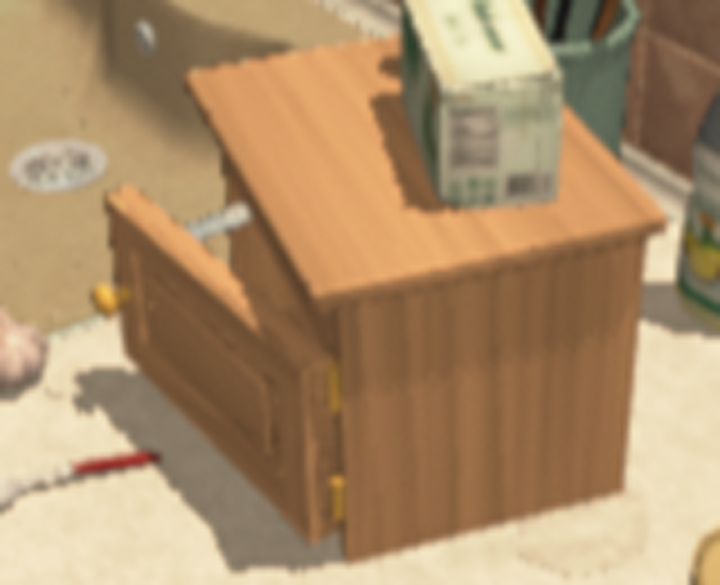

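```bash
cat > h.py <<'E'
import numpy as np,cv2,pickle
from scipy.spatial.transform import Rotation as R
def ray(f,u,v):
    fl=200/np.tan(np.radians(f["vertical_fov"])/2)
    d=np.array([(u-f["cx"])/fl,-(v-f["cy"])/fl,-1.])
    return f["origin"],R.from_rotvec(f["attitude"]).apply(d)
def plane(f,u,v,z):
    o,d=ray(f,u,v); return o+d*(z-o[2])/d[2]
def tri(fa,a,fb,b):
    oa,da=ray(fa,*a);ob,db=ray(fb,*b)
    s=np.linalg.lstsq(np.c_[da,-db],ob-oa,rcond=None)[0]
    p,q=oa+s[0]*da,ob+s[1]*db
    return (p+q)/2,np.linalg.norm(p-q)
def proj(f,p):
    fl=200/np.tan(np.radians(f["vertical_fov"])/2)
    c=R.from_rotvec(f["attitude"]).inv().apply(np.asarray(p)-f["origin"])
    return f["cx"]-fl*c[0]/c[2], f["cy"]+fl*c[1]/c[2]
E
python3 - <<'E'
from h import *
np.set_printoptions(precision=4,suppress=True)
fs=pickle.load(open("f0.pkl","rb"));T,S=fs["top"],fs["scene"]
t=lambda x,y:(200+(x+.5)/4-.5,120+(y+.5)/4-.5)
s=lambda x,y:(240+(x+.5)/4.5-.5,130+(y+.5)/4.5-.5)
for n,a,b,z in [("FL",(157,216),(190,75),.208),("FR",(547,430),(322,298),.208),("RR",(748,187),(663,218),.208),("doorfreefront",(135,378),(113,200),.150),("doorfreerear",(146,356),(127,186),.150),("botFR",(550,598),(345,558),0),("knob",(167,480),(106,298),.1)]:
    print(n,tri(T,t(*a),S,s(*b)),plane(T,*t(*a),z),plane(S,*s(*b),z))
for a,b in [((273,322),(243,212)),((238,376),(195,232))]:
    print("catch",tri(T,t(*a),S,s(*b)),plane(T,*t(*a),.1375),plane(S,*s(*b),.1375))
E
```

```text
FL (array([ 0.5482, -0.1646,  0.2091]), np.float64(0.003986597450486616)) [ 0.5466 -0.164   0.208 ] [ 0.5526 -0.1619  0.208 ]
FR (array([ 0.4235, -0.3839,  0.2048]), np.float64(0.003026422603447833)) [ 0.4193 -0.3836  0.208 ] [ 0.4222 -0.3866  0.208 ]
RR (array([ 0.5906, -0.4834,  0.2101]), np.float64(0.00030917658017359296)) [ 0.5923 -0.4836  0.208 ] [ 0.5937 -0.4818  0.208 ]
doorfreefront (array([ 0.4831, -0.1556,  0.1467]), np.float64(0.0016245442763221972)) [ 0.4797 -0.1565  0.15  ] [ 0.4808 -0.1594  0.15  ]
doorfreerear (array([ 0.4915, -0.1612,  0.1554]), np.float64(0.0007493336808934032)) [ 0.4952 -0.1596  0.15  ] [ 0.4978 -0.1542  0.15  ]
botFR (array([ 0.4347, -0.387 ,  0.0194]), np.float64(0.005260045960146252)) [ 0.4495 -0.3872  0.    ] [ 0.4464 -0.374   0.    ]
knob (array([ 0.4537, -0.172 ,  0.0945]), np.float64(0.003066081227219761)) [ 0.4482 -0.1732  0.1   ] [ 0.4507 -0.1776  0.1   ]
catch (array([ 0.5302, -0.2238,  0.1422]), np.float64(0.0007644009833733617)) [ 0.5344 -0.2228  0.1375] [ 0.5348 -0.2186  0.1375]
catch (array([ 0.4993, -0.209 ,  0.135 ]), np.float64(0.0043958452141729)) [ 0.4947 -0.2093  0.1375] [ 0.4997 -0.2111  0.1375]
```

```bash
cat >> h.py <<'E'
np.set_printoptions(precision=4,suppress=True)
YAW=np.radians(-30)
HINGE=np.array([.4433,-.3804])
def door(th):
    a=YAW+np.pi/2+th
    return np.array([np.cos(a),np.sin(a)]),np.array([np.sin(a),-np.cos(a)])
def pose(th,d,back,z,lean,hx=.011,yaw=0,up=0):
    """tcp pose with door-side tip edge at d along door, back behind it, height z; up: retreat along tool z"""
    u,n=door(th); c=np.r_[HINGE+d*u+back*n,z]
    _,m=door(th+yaw); l=np.radians(lean)
    Z=np.r_[np.sin(l)*m,-np.cos(l)]; X=np.r_[-np.cos(l)*m,-np.sin(l)]; Y=np.cross(Z,X)
    return c-hx*X-(.025+up)*Z,R.from_matrix(np.c_[X,Y,Z])
def row(p,Rt,p0,R0):
    s=R0.inv().apply(p-p0)/.25; w=(R0.inv()*Rt).as_rotvec()/np.pi
    return [list(map(float,np.round(s,3))),list(map(float,np.round(w,3)))]
def cur():
    from bench import telemetry
    o=telemetry.get_obs(); return o["tcp_pos"],R.from_rotvec(o["orientation"]),o
E
python3 - <<'E'
from h import *
p0,R0,o=cur()
dn=R0
print(row(np.array([.45,.3,.36]),dn,p0,R0))
P,Q=pose(.265,.177,.016,.14,30,up=.09); print(P,R.as_matrix(Q))
print(row(P,Q,p0,R0),row(P+[-.03,.12,.06],Q,p0,R0))
E
```

```text
[[-1.335, -0.996, -0.416], [0.0, 0.0, 0.0]]
[ 0.4577 -0.2011  0.2451] [[-0.8372  0.2557  0.4834]
 [ 0.2215  0.9667 -0.1279]
 [-0.5     0.     -0.866 ]]
[[-1.99, -2.89, 0.046], [-0.005, -0.167, -0.018]] [[-1.726, -2.472, -0.194], [-0.005, -0.167, -0.018]]
```

Request:
apply_moves(
  rows=[
    [[-0.9,-0.9,-0.4],[0,0,0]],
    [[-0.9,-0.9,-0.4],[0,0,0]],
    [[-0.9,-0.9,-0.4],[0,0,0]],
    [[-0.9,-0.9,-0.4],[0,0,0]],
    [[-0.9,-0.9,-0.4],[0,0,0]],
    [[-0.9,-0.9,-0.4],[0,0,0]],
    [[-0.9,-0.9,-0.4],[0,0,0]],
  ],
  jaw=-1,
  newtons=40,
)

```text
clock: 1.02
tcp_pos: [0.3549, 0.3565, 0.3567]
orientation: [0.501, 3.101, 0.002]
contact_force: [0.3, 0.6, -1.1]
grip_width: 0.0002
gripper_force: 0.0
```

Run:
```python
from h import *
p0,R0,o=cur(); print(p0,o["joints"],o["grip_width"])
P,Q=pose(.265,.177,.016,.14,30,up=.09)
for t in (P,P+[-.03,.1,.06]): print(row(t,Q,p0,R0))
```

```text
[0.3549 0.3565 0.3567] [-1.0376  0.1001  0.1375  1.8348 -0.015   1.2065  0.3551] 0.00022910418761094468
[[-1.092, -1.988, 0.444], [-0.005, -0.167, -0.019]]
[[-0.852, -1.646, 0.205], [-0.005, -0.167, -0.019]]
```

Request:
apply_moves(
  rows=[
    [[-0.45,-0.9,0],[0,0,0]],
    [[-0.45,-0.9,0],[0,0,0]],
    [[-0.45,-0.9,0],[0,0,0]],
    [[-0.45,-0.9,0],[0,0,0]],
    [[-0.45,-0.9,0],[0,0,0]],
    [[-0.45,-0.9,0],[0,0,0]],
  ],
)

```text
clock: 1.78
tcp_pos: [0.3906, 0.1103, 0.356]
orientation: [-0.493, -3.102, 0.0]
contact_force: [-0.8, 0.4, -0.3]
grip_width: 0.0001
gripper_force: 0.0
```

Run:
```python
from h import *
p0,R0,o=cur(); print(p0,o["joints"],o["grip_width"])
P,Q=pose(.265,.177,.016,.14,30,up=.09)
for t in (P,P+[-.03,.08,.06]): print(row(t,Q,p0,R0))
```

```text
[0.3906 0.1103 0.356 ] [-0.8046 -0.1045  0.3486  2.0302  0.038   1.2104  0.7844] 0.00011246270573204309
[[-0.641, -1.101, 0.443], [-0.005, -0.167, -0.018]]
[[-0.428, -0.834, 0.203], [-0.005, -0.167, -0.018]]
```

Request:
apply_moves(
  rows=[
    [[-0.45,-0.9,0.1],[0,-0.04,0]],
    [[-0.45,-0.9,0.1],[0,-0.08,-0.01]],
    [[-0.45,-0.9,0.1],[0,-0.12,-0.01]],
    [[-0.45,-0.9,0.1],[0,-0.167,-0.02]],
    [[-0.45,-0.9,0.1],[0,-0.167,-0.02]],
    [[-0.45,-0.9,0.1],[0,-0.167,-0.02]],
  ],
)

```text
clock: 2.52
tcp_pos: [0.4282, -0.1389, 0.3315]
orientation: [0.329, 2.601, -0.111]
contact_force: [0.0, -0.4, 0.0]
grip_width: -0.0002
gripper_force: 0.0
```

Run:
```python
from h import *
from bench import grab_frame
f=grab_frame("wrist"); pickle.dump(f,open("w1.pkl","wb"))
cv2.imwrite("pics/w1.png",f["frame"][:,:,::-1]); 
p0,R0,o=cur(); print(p0,o["joints"],o["contact_force"])
P,Q=pose(.265,.177,.016,.14,30,up=.09)
print(row(P,Q,p0,R0))
for n,a in dict(hinge=[*HINGE,.15],free=[*(HINGE+.226*door(.265)[0]),.15]).items(): print(n,proj(f,a))
yc=np.array([.5,.866]);xc=np.array([.866,-.5])
O=np.array([.5006,-.283]);
for y in (-.126,0,.126): print("board",proj(f,[*(O-.018*xc+y*yc),.208]))
u,n=door(.265)
for b in (0,.05,.088): print("catch",proj(f,[*(HINGE+.177*u+b*n),.1375]))
```

```text
[ 0.4287 -0.1383  0.3318] [-0.4498 -0.3244  0.4479  2.3142  0.4567  0.6544  1.035 ] [ 1.0519 -0.1804  0.1938]
[[0.023, -0.208, 0.391], [-0.004, 0.0, 0.004]]
hinge (np.float64(77.89520010485086), np.float64(144.85229235001125))
free (np.float64(319.84077801567116), np.float64(147.56195856659778))
board (np.float64(15.533912560143904), np.float64(170.17565643066155))
board (np.float64(184.6422536984264), np.float64(201.3523121308037))
board (np.float64(328.80870864986457), np.float64(227.9307050076856))
catch (np.float64(268.7589371285109), np.float64(138.87738643591712))
catch (np.float64(273.8426495891364), np.float64(177.30751690700197))
catch (np.float64(277.07398107374456), np.float64(201.7346440332161))
```

View pics/w1.png

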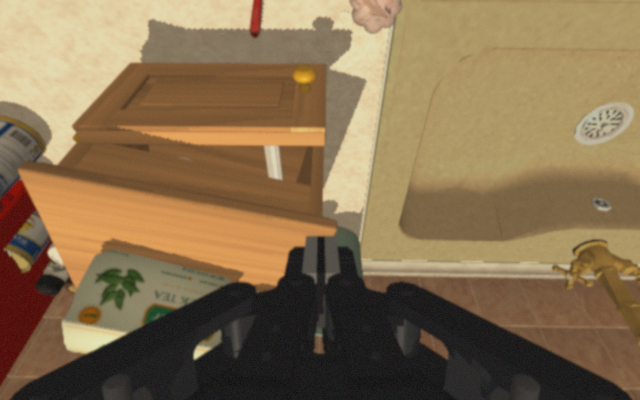

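The wrist view shows the door's upper rear edge near row 143, from (78,141) to (325,145). The clear catch is at (270,150)–(277,178), and the board's front edge runs from (22,163) to (336,229). All of it is within a few pixels of prediction.

Run:
```python
import cv2
a=cv2.imread("pics/w1.png")[110:250,180:360]
cv2.imwrite("pics/w1c.png",cv2.resize(a,None,fx=4,fy=4,interpolation=cv2.INTER_CUBIC))
```

```text
(no output)
```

View pics/w1c.png

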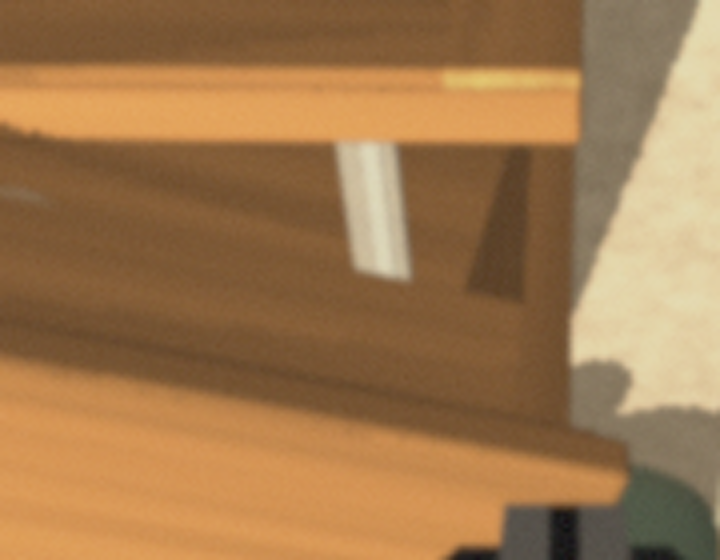

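The crop shows the door's rear edge at row ~145.7 ending at column 324.7. The catch centre runs from (271.5,146) to (275.3,178), and the board's left corner is at (336.7,227).

Run:
```python
from h import *
f=pickle.load(open("w1.pkl","rb"))
k=lambda x,y:(180+(x+.5)/4-.5,110+(y+.5)/4-.5)
F=plane(f,*k(579,143),.15); M=plane(f,*k(100,142),.15)
print("free",F,"mid",M)
B=plane(f,*k(627,470),.208); B2=plane(f,*k(0,352),.208); print("board",B,B2)
c1=plane(f,*k(366,143),.1375);c2=plane(f,*k(381,273),.1375); print("catch",c1,c2)
for p in (F,M,c1,c2,B,B2):
    d=p[:2]-HINGE; print(d@np.array([.5,.866]), d@np.array([-.866,.5]), np.hypot(*d))
d=(F-M)[:2]; print("door th",np.arctan2(d[1],d[0])-np.pi/2-YAW)
d=(B-B2)[:2]; print("board ang",np.degrees(np.arctan2(d[1],d[0])))
u,n=door(.265); print([((c[:2]-HINGE)@u,(c[:2]-HINGE)@n) for c in (c1,c2,F,M)])
```

```text
free [ 0.4997 -0.1572  0.15  ] mid [ 0.4725 -0.2649  0.15  ]
board [ 0.5485 -0.158   0.208 ] [ 0.4799 -0.2757  0.208 ]
catch [ 0.4964 -0.2098  0.1375] [ 0.5379 -0.2213  0.1375]
0.22146208838299777 0.06278641398108353 0.2301953994503964
0.11456401245395341 0.032475132341732334 0.11908052358673488
0.17425506025962806 0.03929464462433248 0.17863454082400443
0.1851084921177369 -0.0024039428998614137 0.18512817393082692
0.24521826589783602 0.020120478914676346 0.24604775012076963
0.10903606890785837 0.020638086740806548 0.1109744872572992
door th 0.27628774797483524
board ang 59.78150072094872
[(np.float64(0.1784677118208269), np.float64(0.007718485139014157)), (np.float64(0.17802047385448044), np.float64(0.05080503588807654)), (np.float64(0.2301808413996357), np.float64(-0.0025888570225695746)), (np.float64(0.11907304403280017), np.float64(-0.0013346469397384649))]
```

```bash
sed -i 's/^HINGE=.*/HINGE=np.array([.4427,-.3754])/' h.py
python3 - <<'E'
from h import *
p0,R0,o=cur()
for up,z in ((.08,.142),(.0,.142)):
    P,Q=pose(.268,.174,.017,z,28,up=up); print(P,row(P,Q,p0,R0))
E
```

```text
[ 0.4648 -0.2013  0.2399] [[0.009, -0.202, 0.423], [-0.004, 0.011, 0.003]]
[ 0.5012 -0.2108  0.1692] [[0.021, -0.197, 0.743], [-0.004, 0.011, 0.003]]
```

Request:
apply_moves(
  rows=[
    [[0.0,-0.1,0.1],[0,0.005,0]],
    [[0.01,-0.2,0.25],[0,0.011,0]],
    [[0.01,-0.2,0.42],[0,0.011,0]],
    [[0.01,-0.2,0.42],[0,0.011,0]],
    [[0.01,-0.2,0.42],[0,0.011,0]],
  ],
)

```text
clock: 3.2
tcp_pos: [0.4644, -0.2005, 0.2406]
orientation: [0.329, 2.636, -0.105]
contact_force: [-0.7, 0.0, 0.3]
grip_width: 0.0
gripper_force: 0.0
```

Run:
```python
from h import *
from bench import grab_frame
f=grab_frame("scene"); pickle.dump(f,open("s2.pkl","wb"))
a=f["frame"][100:260,200:400,::-1]
cv2.imwrite("pics/s2.png",cv2.resize(a,None,fx=3.5,fy=3.5,interpolation=cv2.INTER_CUBIC))
p0,R0,o=cur(); print(p0,o["joints"],o["contact_force"])
for up,z in ((.04,.142),(.0,.142)):
    P,Q=pose(.268,.174,.017,z,28,up=up); print(P,row(P,Q,p0,R0))
```

```text
[ 0.4643 -0.2009  0.241 ] [-0.6978 -0.0428  1.0017  2.3381  0.0639  0.3363  1.5792] [ 0.5787  0.3484 -0.5174]
[ 0.483  -0.2061  0.2046] [[0.0, 0.001, 0.165], [-0.004, 0.001, 0.003]]
[ 0.5012 -0.2108  0.1692] [[0.001, 0.003, 0.325], [-0.004, 0.001, 0.003]]
```

View pics/s2.png

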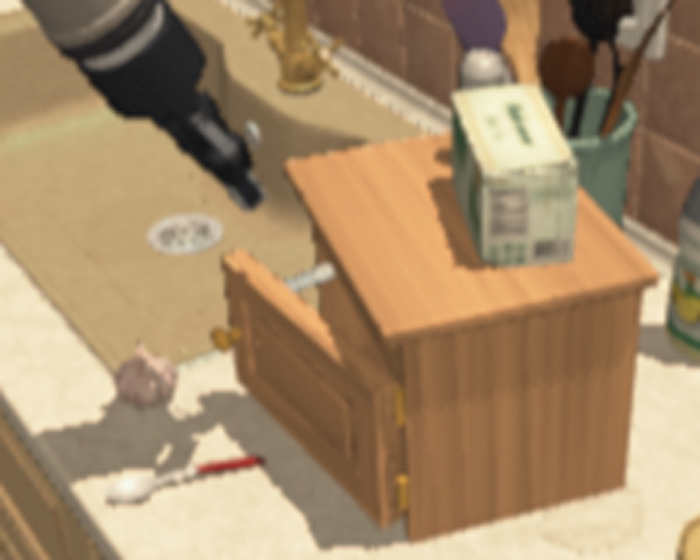

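The gripper is leaned and lined up above the gap, and nothing has moved. Next is the insertion.

Request:
apply_moves(
  rows=[
    [[0,0,0.08],[0,0,0]],
    [[0,0,0.16],[0,0,0]],
    [[0,0,0.2],[0,0,0]],
    [[0,0,0.24],[0,0,0]],
    [[0,0,0.27],[0,0,0]],
    [[0,0,0.3],[0,0,0]],
    [[0,0,0.3],[0,0,0]],
  ],
)

```text
clock: 4.12
tcp_pos: [0.4978, -0.212, 0.1751]
orientation: [0.334, 2.632, -0.101]
contact_force: [-0.0, -0.0, -0.8]
grip_width: 0.0003
gripper_force: 0.0
```

Run:
```python
from h import *
p0,R0,o=cur(); print(p0,o["joints"],o["contact_force"])
for b,z in ((.017,.142),(.017,.132)):
    P,Q=pose(.268,.174,b,z,28); print(P,row(P,Q,p0,R0))
```

```text
[ 0.4978 -0.212   0.1751] [-0.2651  0.2314  0.6356  2.3206 -0.8626  0.208   2.4533] [-0.05   -0.0283 -0.7797]
[ 0.5012 -0.2108  0.1692] [[0.0, 0.008, 0.026], [-0.004, 0.001, 0.002]]
[ 0.5012 -0.2108  0.1592] [[0.019, 0.009, 0.062], [-0.004, 0.001, 0.002]]
```

Run:
```python
from h import *
p0,R0,o=cur()
for b,z in ((.016,.141),(.015,.132)):
    P,Q=pose(.268,.174,b,z,22); print(P,row(P,Q,p0,R0))
```

```text
[ 0.503  -0.2113  0.1683] [[-0.004, 0.008, 0.033], [-0.004, 0.034, 0.002]]
[ 0.502  -0.2111  0.1593] [[0.016, 0.009, 0.063], [-0.004, 0.034, 0.002]]
```

Request:
apply_moves(
  rows=[
    [[-0.001,0.004,0.012],[0,0.012,0]],
    [[-0.003,0.008,0.022],[0,0.024,0]],
    [[-0.004,0.008,0.033],[-0.004,0.034,0.002]],
    [[-0.004,0.008,0.033],[-0.004,0.034,0.002]],
  ],
)

```text
clock: 4.62
tcp_pos: [0.503, -0.212, 0.168]
orientation: [0.353, 2.737, -0.07]
contact_force: [0.2, -0.3, 0.3]
grip_width: 0.0002
gripper_force: 0.0
```

Run:
```python
from h import *
p0,R0,o=cur(); print(p0,o["joints"],o["contact_force"])
for b,z in ((.016,.141),(.016,.136),(.015,.132)):
    P,Q=pose(.268,.174,b,z,22); print(P,row(P,Q,p0,R0))
```

```text
[ 0.503 -0.212  0.168] [-0.3645  0.3076  0.7788  2.2498 -0.7492  0.3685  2.3278] [ 0.2064 -0.2646  0.3128]
[ 0.503  -0.2113  0.1683] [[0.0, 0.003, -0.001], [-0.0, 0.0, -0.0]]
[ 0.503  -0.2113  0.1633] [[0.008, 0.003, 0.017], [-0.0, 0.0, -0.0]]
[ 0.502  -0.2111  0.1593] [[0.017, 0.003, 0.031], [-0.0, 0.0, -0.0]]
```

Next, press step by step, watching for the spring force.

Request:
apply_moves(
  rows=[
    [[0.004,0.003,0.008],[0,0,0]],
    [[0.008,0.003,0.017],[0,0,0]],
    [[0.008,0.003,0.017],[0,0,0]],
  ],
)

```text
clock: 5.0
tcp_pos: [0.502, -0.2114, 0.1623]
orientation: [0.355, 2.738, -0.07]
contact_force: [-0.5, 1.8, 2.1]
grip_width: -0.0
gripper_force: 1.1
```

Request:
apply_moves(
  rows=[
    [[0.004,0,0.008],[0,0,0]],
    [[0.006,0,0.011],[0,0,0]],
    [[0.006,0,0.011],[0,0,0]],
  ],
)

```text
clock: 5.38
tcp_pos: [0.5018, -0.2117, 0.1592]
orientation: [0.355, 2.738, -0.072]
contact_force: [1.7, 2.1, 2.9]
grip_width: -0.0001
gripper_force: 1.5
```

```bash
cat >> h.py <<'E'
def pull(th,z=.131,pen=.002,lk=24,yk=.6,d=.174,th0=.268,l0=22):
    lean=max(l0-lk*(th-th0),8); yaw=-yk*(th-th0)
    back=(.150-z)*np.tan(np.radians(lean))+.0145*np.sin(-yaw)-pen
    return pose(th,d,back,z,lean,yaw=yaw)
E
python3 - <<'E'
from h import *
p0,R0,o=cur(); print(p0,o["joints"],o["contact_force"])
for th in (.268,.28,.30,.33,.36,.39,.43,.46,.5): P,Q=pull(th);print(th,P,row(P,Q,p0,R0))
E
```

```text
[ 0.5018 -0.2117  0.1592] [-0.3359  0.32    0.7454  2.2569 -0.7827  0.3501  2.3577] [1.6638 2.1241 2.8712]
0.268 [ 0.493  -0.2087  0.1583] [[0.036, 0.003, -0.011], [-0.001, -0.0, -0.0]]
0.28 [ 0.4911 -0.2081  0.1583] [[0.043, 0.003, -0.013], [-0.001, 0.001, -0.002]]
0.3 [ 0.488  -0.2073  0.1583] [[0.055, 0.003, -0.018], [-0.002, 0.004, -0.004]]
0.33 [ 0.4832 -0.2061  0.1583] [[0.073, 0.003, -0.026], [-0.004, 0.008, -0.008]]
0.36 [ 0.4784 -0.2051  0.1582] [[0.092, 0.002, -0.033], [-0.005, 0.012, -0.011]]
0.39 [ 0.4736 -0.2042  0.1582] [[0.11, 0.0, -0.04], [-0.006, 0.016, -0.015]]
0.43 [ 0.4672 -0.2032  0.1582] [[0.134, -0.002, -0.05], [-0.008, 0.021, -0.02]]
0.46 [ 0.4623 -0.2026  0.1581] [[0.152, -0.005, -0.057], [-0.009, 0.025, -0.024]]
0.5 [ 0.4559 -0.2021  0.1581] [[0.176, -0.01, -0.066], [-0.011, 0.031, -0.028]]
```

Request:
apply_moves(
  rows=[
    [[0.015,0.003,0.002],[0,0,0]],
    [[0.026,0.003,-0.005],[0,0,0]],
    [[0.036,0.003,-0.011],[-0.001,0,0]],
    [[0.043,0.003,-0.013],[-0.001,0.001,-0.002]],
    [[0.055,0.003,-0.018],[-0.002,0.004,-0.004]],
  ],
)

```text
clock: 6.0
tcp_pos: [0.4876, -0.2073, 0.1582]
orientation: [0.337, 2.753, -0.064]
contact_force: [1.2, 0.8, 3.1]
grip_width: -0.0
gripper_force: 1.6
```

Run:
```python
from h import *
p0,R0,o=cur(); print(p0,o["joints"],o["contact_force"])
for th in (.32,.34,.36,.39,.42,.45,.5): P,Q=pull(th);print(th,row(P,Q,p0,R0))
```

```text
[ 0.4876 -0.2073  0.1582] [-0.3479  0.3013  0.7582  2.2796 -0.7616  0.3555  2.3592] [1.2372 0.7708 3.0769]
0.32 [[0.011, 0.0, -0.005], [-0.001, 0.002, -0.003]]
0.34 [[0.023, 0.0, -0.009], [-0.002, 0.005, -0.005]]
0.36 [[0.035, -0.0, -0.014], [-0.003, 0.008, -0.007]]
0.39 [[0.053, -0.001, -0.021], [-0.004, 0.012, -0.011]]
0.42 [[0.072, -0.003, -0.028], [-0.006, 0.016, -0.015]]
0.45 [[0.09, -0.005, -0.035], [-0.007, 0.02, -0.018]]
0.5 [[0.12, -0.011, -0.046], [-0.009, 0.026, -0.024]]
```

Request:
apply_moves(
  rows=[
    [[0.011,0,-0.005],[-0.001,0.002,-0.003]],
    [[0.023,0,-0.009],[-0.002,0.005,-0.005]],
    [[0.035,0,-0.014],[-0.003,0.008,-0.007]],
    [[0.053,-0.001,-0.021],[-0.004,0.012,-0.011]],
  ],
)

```text
clock: 6.5
tcp_pos: [0.4736, -0.2042, 0.1583]
orientation: [0.29, 2.796, -0.05]
contact_force: [0.8, 0.3, 2.5]
grip_width: -0.0001
gripper_force: 1.6
```

Run:
```python
from h import *
from bench import grab_frame
f=grab_frame("scene"); pickle.dump(f,open("s3.pkl","wb"))
a=f["frame"][100:260,200:400,::-1]
cv2.imwrite("pics/s3.png",cv2.resize(a,None,fx=3.5,fy=3.5,interpolation=cv2.INTER_CUBIC))
p0,R0,o=cur(); print(p0,o["joints"],o["contact_force"])
for th in (.39,.42,.45,.48,.52,.56,.6,.64,.68,.72,.76,.8): P,Q=pull(th);print(th,row(P,Q,p0,R0))
```

```text
[ 0.4731 -0.2042  0.1582] [-0.3661  0.2924  0.7899  2.2836 -0.7071  0.4027  2.3549] [-0.5831  1.5064  3.0682]
0.39 [[-0.002, 0.0, 0.0], [-0.0, -0.001, 0.0]]
0.42 [[0.016, -0.001, -0.006], [-0.001, 0.003, -0.003]]
0.45 [[0.035, -0.002, -0.012], [-0.003, 0.007, -0.007]]
0.48 [[0.053, -0.004, -0.018], [-0.004, 0.011, -0.011]]
0.52 [[0.078, -0.008, -0.026], [-0.005, 0.017, -0.016]]
0.56 [[0.102, -0.013, -0.034], [-0.007, 0.022, -0.021]]
0.6 [[0.126, -0.019, -0.042], [-0.008, 0.027, -0.025]]
0.64 [[0.15, -0.026, -0.05], [-0.009, 0.033, -0.03]]
0.68 [[0.173, -0.034, -0.058], [-0.01, 0.038, -0.035]]
0.72 [[0.197, -0.043, -0.065], [-0.011, 0.043, -0.04]]
0.76 [[0.219, -0.053, -0.073], [-0.012, 0.049, -0.045]]
0.8 [[0.242, -0.064, -0.08], [-0.013, 0.054, -0.051]]
```

View pics/s3.png

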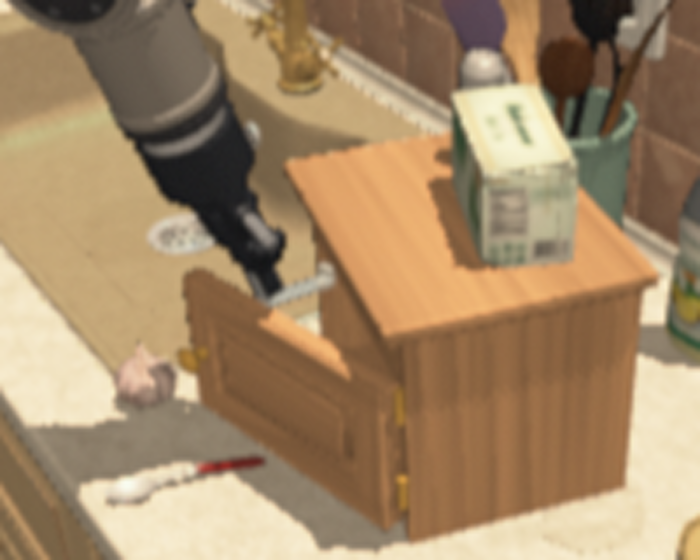

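The door is moving with the finger, with the catch held down and small forces. Continuing the pull.

Request:
apply_moves(
  rows=[
    [[0.016,-0.001,-0.006],[-0.001,0.003,-0.003]],
    [[0.035,-0.002,-0.012],[-0.003,0.007,-0.007]],
    [[0.053,-0.004,-0.018],[-0.004,0.011,-0.011]],
    [[0.078,-0.008,-0.026],[-0.005,0.017,-0.016]],
    [[0.102,-0.013,-0.034],[-0.007,0.022,-0.021]],
    [[0.126,-0.019,-0.042],[-0.008,0.027,-0.025]],
  ],
)

```text
clock: 7.3
tcp_pos: [0.4399, -0.2019, 0.1579]
orientation: [0.18, 2.89, -0.021]
contact_force: [0.7, 1.1, 2.8]
grip_width: 0.0
gripper_force: 1.6
```

Run:
```python
from h import *
p0,R0,o=cur(); print(p0,o["joints"],o["contact_force"])
for th in (.6,.64,.68,.72,.76,.8,.85,.9): P,Q=pull(th);print(th,P,row(P,Q,p0,R0))
```

```text
[ 0.4399 -0.2019  0.1579] [-0.3822  0.2744  0.8387  2.2903 -0.6     0.4984  2.3674] [0.6835 1.1037 2.8206]
0.6 [ 0.4396 -0.202   0.1579] [[0.001, -0.001, -0.0], [0.0, 0.001, -0.001]]
0.64 [ 0.4331 -0.2025  0.1578] [[0.026, -0.005, -0.006], [-0.001, 0.006, -0.005]]
0.68 [ 0.4266 -0.2031  0.1578] [[0.051, -0.011, -0.012], [-0.002, 0.011, -0.01]]
0.72 [ 0.4202 -0.2041  0.1577] [[0.075, -0.018, -0.018], [-0.003, 0.017, -0.015]]
0.76 [ 0.4138 -0.2053  0.1576] [[0.099, -0.026, -0.024], [-0.004, 0.022, -0.02]]
0.8 [ 0.4075 -0.2068  0.1574] [[0.123, -0.035, -0.029], [-0.005, 0.027, -0.025]]
0.85 [ 0.3997 -0.2089  0.1573] [[0.152, -0.048, -0.036], [-0.006, 0.034, -0.032]]
0.9 [ 0.3918 -0.2114  0.1573] [[0.181, -0.061, -0.043], [-0.007, 0.034, -0.038]]
```

Request:
apply_moves(
  rows=[
    [[0.026,-0.005,-0.006],[-0.001,0.006,-0.005]],
    [[0.051,-0.011,-0.012],[-0.002,0.011,-0.01]],
    [[0.075,-0.018,-0.018],[-0.003,0.017,-0.015]],
    [[0.099,-0.026,-0.024],[-0.004,0.022,-0.02]],
    [[0.123,-0.035,-0.029],[-0.005,0.027,-0.025]],
  ],
)

```text
clock: 7.92
tcp_pos: [0.4075, -0.2067, 0.1574]
orientation: [0.065, 2.979, -0.005]
contact_force: [-0.2, 1.5, 2.0]
grip_width: -0.0
gripper_force: 1.6
```

Run:
```python
from h import *
from bench import grab_frame
f=grab_frame("scene"); pickle.dump(f,open("s4.pkl","wb"))
a=f["frame"][100:260,200:400,::-1]
cv2.imwrite("pics/s4.png",cv2.resize(a,None,fx=3.5,fy=3.5,interpolation=cv2.INTER_CUBIC))
p0,R0,o=cur(); print(p0,o["joints"],o["contact_force"])
for th in (.8,.85,.9): P,Q=pull(th);print(th,P,row(P,Q,p0,R0))
```

```text
[ 0.4069 -0.2071  0.1573] [-0.3801  0.267   0.8747  2.2906 -0.5021  0.5851  2.3975] [-1.2255  0.276   3.4263]
0.8 [ 0.4075 -0.2068  0.1574] [[-0.002, 0.001, -0.0], [-0.0, -0.0, -0.0]]
0.85 [ 0.3997 -0.2089  0.1573] [[0.028, -0.009, -0.005], [-0.001, 0.007, -0.007]]
0.9 [ 0.3918 -0.2114  0.1573] [[0.059, -0.02, -0.01], [-0.002, 0.007, -0.013]]
```

View pics/s4.png

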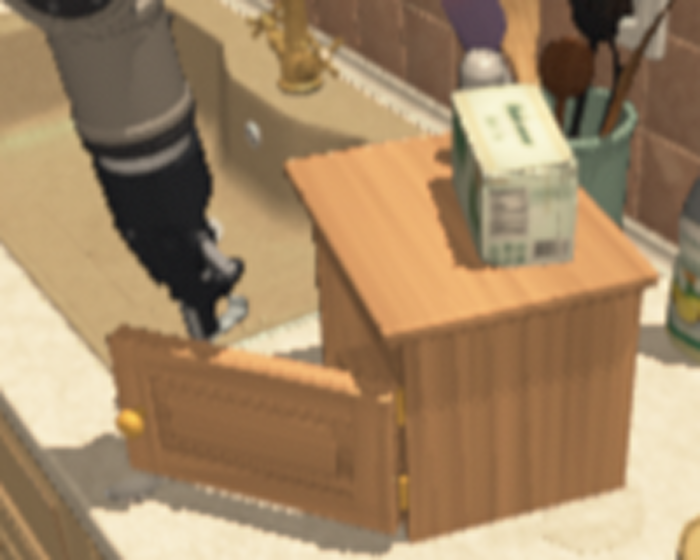

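The door stands at about 0.8 rad with the barb clear, and the finger is behind the door. I'll lift off the catch, slide towards the hinge for reach, and push on.

```bash
cat >> h.py <<'E'
def push(th,d=.115,z=.131,lean=8,pen=.002,fix=.9,y0=-.32):
    yaw=y0-fix*(th-.8)
    back=(.150-z)*np.tan(np.radians(lean))+.0145*np.sin(-yaw)-pen
    return pose(th,d,back,z,lean,yaw=yaw)
E
python3 - <<'E'
from h import *
p0,R0,o=cur()
f=pickle.load(open("f0.pkl","rb"))["top"]; G=plane(f,208,262,.025); print("garlic",G,np.hypot(*(G[:2]-HINGE)))
for d,z,pen in ((.174,.142,-.004),(.174,.150,-.008),(.115,.150,-.008),(.115,.131,-.006)): P,Q=push(.8,d,z,pen=pen);print(d,P,row(P,Q,p0,R0))
for th in (.8,.85,.9,.95,1,1.05,1.1,1.15,1.2,1.25,1.3): P,Q=push(th);print(th,P,row(P,Q,p0,R0))
E
```

```text
garlic [ 0.4308 -0.0882  0.025 ] 0.2874732714648898
0.174 [ 0.4119 -0.2057  0.1683] [[-0.027, 0.006, -0.04], [0.0, 0.007, -0.0]]
0.174 [ 0.4147 -0.2049  0.1763] [[-0.043, 0.01, -0.07], [0.0, 0.007, -0.0]]
0.115 [ 0.4308 -0.2617  0.1763] [[-0.116, -0.214, -0.058], [0.0, 0.007, -0.0]]
0.115 [ 0.4315 -0.2615  0.1573] [[-0.106, -0.213, 0.017], [0.0, 0.007, -0.0]]
0.8 [ 0.4238 -0.2637  0.1573] [[-0.076, -0.223, 0.012], [0.0, 0.007, -0.0]]
0.85 [ 0.4188 -0.2649  0.1573] [[-0.057, -0.229, 0.009], [-0.0, 0.007, -0.002]]
0.9 [ 0.4138 -0.2663  0.1573] [[-0.038, -0.236, 0.006], [-0.0, 0.007, -0.003]]
0.95 [ 0.409  -0.268   0.1573] [[-0.019, -0.243, 0.003], [-0.001, 0.007, -0.005]]
1 [ 0.4041 -0.2699  0.1573] [[-0.0, -0.252, -0.0], [-0.001, 0.007, -0.006]]
1.05 [ 0.3994 -0.272   0.1573] [[0.018, -0.261, -0.003], [-0.001, 0.007, -0.008]]
1.1 [ 0.3948 -0.2743  0.1573] [[0.036, -0.271, -0.006], [-0.001, 0.007, -0.01]]
1.15 [ 0.3902 -0.2769  0.1573] [[0.054, -0.282, -0.009], [-0.002, 0.007, -0.011]]
1.2 [ 0.3858 -0.2796  0.1573] [[0.071, -0.294, -0.012], [-0.002, 0.007, -0.013]]
1.25 [ 0.3814 -0.2826  0.1573] [[0.087, -0.306, -0.014], [-0.002, 0.007, -0.014]]
1.3 [ 0.3772 -0.2858  0.1573] [[0.103, -0.32, -0.017], [-0.002, 0.007, -0.016]]
```

Request:
apply_moves(
  rows=[
    [[-0.014,0.003,-0.02],[0,0.004,0]],
    [[-0.043,0.01,-0.07],[0,0.007,0]],
    [[-0.08,-0.1,-0.065],[0,0.007,0]],
    [[-0.116,-0.214,-0.058],[0,0.007,0]],
    [[-0.106,-0.213,0.017],[0,0.007,0]],
    [[-0.076,-0.223,0.012],[0,0.007,0]],
    [[-0.057,-0.229,0.009],[0,0.007,-0.002]],
    [[-0.038,-0.236,0.006],[0,0.007,-0.003]],
    [[-0.019,-0.243,0.003],[-0.001,0.007,-0.005]],
    [[0,-0.252,0],[-0.001,0.007,-0.006]],
  ],
)

```text
clock: 9.22
tcp_pos: [0.4052, -0.2697, 0.1578]
orientation: [0.038, 3.0, -0.002]
contact_force: [1.6, 0.3, 1.0]
grip_width: -0.0
gripper_force: 0.5
```

Run:
```python
from h import *
p0,R0,o=cur(); print(p0,o["joints"],o["contact_force"])
for th in (1,1.05,1.1,1.15,1.2,1.25,1.3,1.35): P,Q=push(th);print(th,P,row(P,Q,p0,R0))
```

```text
[ 0.4052 -0.2697  0.1578] [-0.1933  0.3362  0.8355  2.208  -0.5505  0.6545  2.5772] [1.5847 0.342  1.0083]
1 [ 0.4041 -0.2699  0.1573] [[0.004, -0.001, 0.001], [-0.0, 0.001, -0.001]]
1.05 [ 0.3994 -0.272   0.1573] [[0.023, -0.01, -0.001], [-0.0, 0.001, -0.002]]
1.1 [ 0.3948 -0.2743  0.1573] [[0.041, -0.019, -0.004], [-0.0, 0.001, -0.004]]
1.15 [ 0.3902 -0.2769  0.1573] [[0.059, -0.03, -0.007], [-0.001, 0.001, -0.005]]
1.2 [ 0.3858 -0.2796  0.1573] [[0.076, -0.041, -0.009], [-0.001, 0.001, -0.007]]
1.25 [ 0.3814 -0.2826  0.1573] [[0.093, -0.054, -0.011], [-0.001, 0.001, -0.008]]
1.3 [ 0.3772 -0.2858  0.1573] [[0.109, -0.067, -0.014], [-0.001, 0.001, -0.01]]
1.35 [ 0.3731 -0.2891  0.1573] [[0.125, -0.081, -0.016], [-0.002, 0.001, -0.012]]
```

Request:
apply_moves(
  rows=[
    [[0.023,-0.01,-0.001],[0,0.001,-0.002]],
    [[0.041,-0.019,-0.004],[0,0.001,-0.004]],
    [[0.059,-0.03,-0.007],[-0.001,0.001,-0.005]],
    [[0.076,-0.041,-0.009],[-0.001,0.001,-0.007]],
    [[0.093,-0.054,-0.011],[-0.001,0.001,-0.008]],
    [[0.109,-0.067,-0.014],[-0.001,0.001,-0.01]],
    [[0.125,-0.081,-0.016],[-0.002,0.001,-0.012]],
    [[0.125,-0.081,-0.016],[-0.002,0.001,-0.012]],
  ],
)

```text
clock: 10.22
tcp_pos: [0.3725, -0.2894, 0.1569]
orientation: [-0.017, 3.004, 0.003]
contact_force: [-0.8, -0.2, 0.6]
grip_width: -0.0
gripper_force: 0.0
```

Run:
```python
from h import *
from bench import grab_frame
f=grab_frame("top"); pickle.dump(f,open("t5.pkl","wb"))
a=f["frame"][100:320,180:440,::-1]
cv2.imwrite("pics/t5.png",cv2.resize(a,None,fx=2.7,fy=2.7,interpolation=cv2.INTER_CUBIC))
p0,R0,o=cur(); print(p0,o["joints"],o["contact_force"])
for th in (1.0,1.1,1.2,1.3): print(th,proj(f,[*(HINGE+.226*door(th)[0]),.15]))
```

```text
[ 0.3727 -0.2892  0.1569] [-0.1191  0.3142  0.8314  2.2314 -0.5382  0.6571  2.6815] [-0.3372 -0.3964 -0.6478]
1.0 (np.float64(228.59336686889708), np.float64(270.4221250961024))
1.1 (np.float64(232.3038420147056), np.float64(279.37200217465517))
1.2 (np.float64(237.20086736681748), np.float64(288.0690738632702))
1.3 (np.float64(243.26913047660923), np.float64(296.39417018506606))
```

View pics/t5.png

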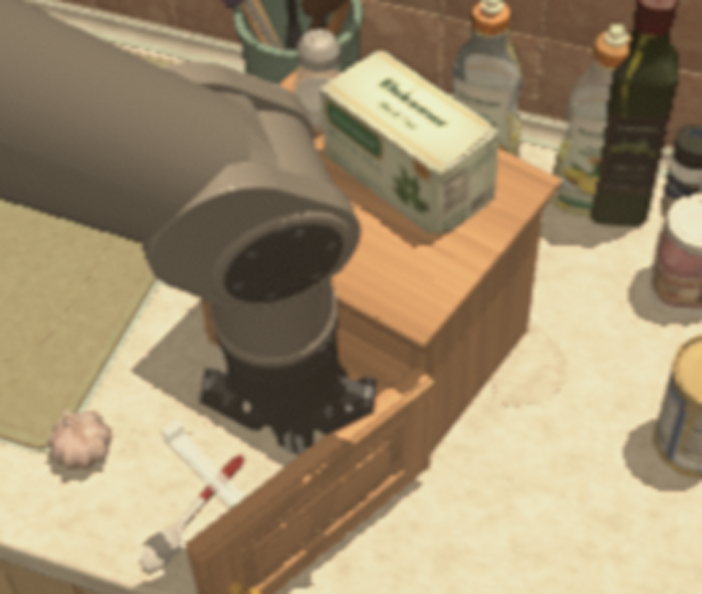

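The door stands at about 1.35 rad, with its free corner at (190,545) in the crop. Box, shaker, garlic, spoon and tin are all in place. Now I'll back off from the door and go up.

Request:
apply_moves(
  rows=[
    [[-0.04,0.02,0],[0,0,0]],
    [[-0.06,0.02,-0.1],[0,0,0]],
    [[-0.09,0.02,-0.3],[0,0,0]],
    [[-0.12,0.02,-0.5],[0,0,0]],
    [[-0.14,0.02,-0.7],[0,0,0]],
    [[-0.14,0.02,-0.7],[0,0,0]],
    [[-0.14,0.02,-0.7],[0,0,0]],
  ],
)

```text
clock: 11.15
tcp_pos: [0.384, -0.2832, 0.3346]
orientation: [-0.021, 3.004, 0.005]
contact_force: [-0.1, -0.1, -1.8]
grip_width: -0.0001
gripper_force: 0.0
```

Run:
```python
from h import *
from bench import grab_frame
f=grab_frame("scene")
a=f["frame"][100:300,200:460,::-1]
cv2.imwrite("pics/s6.png",cv2.resize(a,None,fx=2.7,fy=2.7,interpolation=cv2.INTER_CUBIC))
p0,R0,o=cur(); print(p0,o["contact_force"],o["clock"])
for th in (1.13,1.3,1.4): u,v=proj(f,[*(HINGE+.226*door(th)[0]),.15]);print(th,(u-200)*2.7,(v-100)*2.7)
```

```text
[ 0.3836 -0.2832  0.334 ] [-0.6278 -0.56    0.0228] 11.2
1.13 64.25648826173729 286.41695618051955
1.3 54.95381449721729 312.26621265396705
1.4 52.687070023929195 328.14363889746414
```

View pics/s6.png

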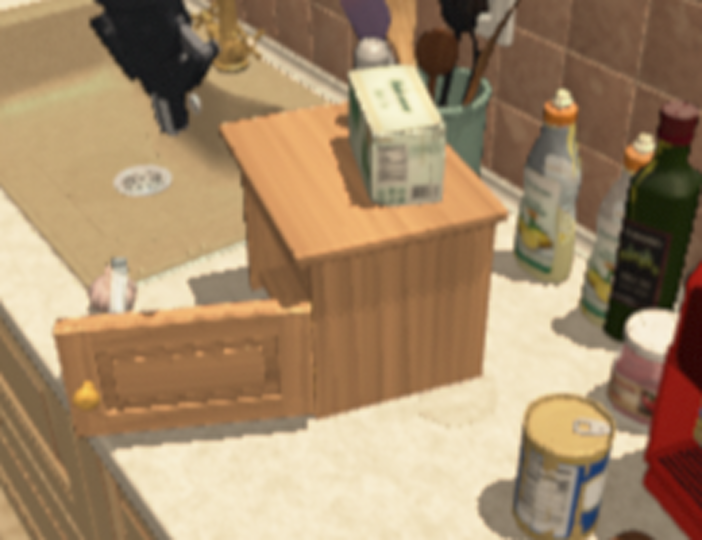

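The door's rear corner is near (58,318), which is about 1.33 rad (76°). The arm is clear and nothing else has been disturbed.

```bash
python3 -c "
from bench import job; print(job.hand_in())"
```

```text
the job is handed in; nothing more can be done
None
```

I pressed the catch down, pulled the door past it and swung it open to about 76° (from the camera image); nothing around it moved that I could see, though I didn't check the jars inside, and I handed the job in at about 11 s.

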